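Fetch the brass standoff from its deep pocket with the sprung tongs

ROBOT

A 7-joint arm with a two-finger parallel gripper is mounted at the origin on the work surface. World frame = base frame: x ahead of the robot, y to its left, z up, the work surface at z = 0. Lengths are in m, angles in degrees, forces in N, time in s.
With the tool pointing down it reaches from about 0.425 to 0.875 m from the base axis. Payload 4.7 kg.
Tool frame: the origin (TCP) lies at the very end of the fingers, on their centre line; the grasp point (between the pads) lies 19 mm behind it; z points along the fingers, y is the line along which they close (so a half turn about z gives the same grasp; the last joint's range is limited). The gripper opens to 87 mm and grips with 3 to 60 N. Pads are 19 mm wide; open, the fingers measure 117 mm over their backs; the gripper's body (75 mm by 190 mm) begins 51 mm behind the grasp point.
Start: joints at [-72.932, 18.392, -4.016, 83.108, 1.295, 78.541, -3.26], TCP at [0.182, 0.624, 0.223] pointing down, gripper open.
Joint ranges: [-163.93, 163.93], [-17.29, 119.83], [-79.2, 71.16], [3.27, 140.29], [-89.18, 269.18], [5.43, 117.66], [-154.24, 154.24]. Speed limits (degrees/s): [147.25, 147.25, 180, 180, 180, 180, 180].

INTERFACE

Orientations are given as [roll, pitch, yaw] about the fixed x, y, z axes, in that order (R = Rz(yaw) Ry(pitch) Rx(roll)).
In Python, from cell import get_obs, eyes, env gives the robot as it stands.
- The arm moves only by the tool servo_tool, never from a script. Its argument "series" is a list that holds one entry, the list of rows, each a list of 7 numbers: the shift along the tool's x, y, z in units of 300 mm (1.0 is 300 mm), then the turn, a rotation vector about the tool's x, y, z in units of pi rad (1.0 is pi rad), then the opening, from 0 (shut) to 1 (fully open). In form: [[[tx, ty, tz, wx, wy, wz, gripper], ...]]. A call has 1 to 12 rows; each row is the pose to reach, as a shift and turn from the pose commanded when the call began, along the tool's axes at that moment, turning the shorter way round; what a row does not reach only later rows make up. A row lasts 1/12 s, in which the tool goes at most 41.7 mm and 7.16 degrees, less where a joint would pass 70% of its speed; a pose out of reach is approached as far as the arm can. A call with a number of a shift or a turn outside -1 to 1 is refused whole. A call with a gripper value outside its range is refused whole. The fingers move at their own pace and stop on an object; "grip_force" is the grip in N (left out, the last holds). Time passes only in rows, so rows that repeat a pose let the fingers close. It gives the time, the measured TCP pose, the force, the opening and the grip force at its end, in the units of the state.
- get_obs(): the state, without advancing time (a new reading comes with each control period).
- eyes.read_camera(name): name is "scene" or "top" or "wrist"; returns a dict with "frame" (400x640x3 uint8, red, green, blue), "depth" (400x640 float32, m along the optical axis (not along the pixel's ray), 0 where there is no reading), "fx", "fy", "cx", "cy" (pixels), "distortion" ([k1, k2, p1, p2, k3] as OpenCV has them; the pictures are not rectified), "origin" and "rotation" of the camera in the world; the wrist camera has in their place "mount" (4x4, takes a point from camera to tool coordinates, whose origin is the TCP and whose axes are the flange's). Camera axes: x right, y down, z forward; pixel columns grow to the right and rows downward; lengths in m; the calibration is good to about 2 mm. A picture is of the moment at which its call begins: read the wrist's pose just before it.
- env.sign_off(): hands the job in; it is judged then, once.
The state is a dict: "time_s": time; "qpos": joint angles; "joint_velocities": joint speeds; "effort": joint torques, N m; "tool_pos": TCP position; "tool_rot": TCP orientation; "force": force on the tool from outside, world axes, zero at the start; "wrist_torque": the same for the moment, N m; "grip_width": finger opening in m; "grasp_force": force on a finger pad.
Only numpy, scipy, OpenCV 4.12 (cv2) and the standard library are available. Lean on these libraries where they do the work, as an engineer would, in place of code of your own. Each camera call takes 0.05 s, during which the arm holds its last target. There are 200 camera calls.

TASK

With the green-handled sprung tongs from the metal rest, reach into the light blue block, squeeze them shut on the brass standoff (never touch it with your fingers) and lift it out. Still gripping it, hang the tongs back in the rest with the standoff down in the orange tray, then let go, leaving it in the tray and the tongs hanging upright and still. Leave the black standoff in its pocket.

Things in the scene. Friction and masses are not known exactly. Their poses are not given: they have to be found in the camera images.
- tongs: Upright steel sprung tongs, 136 mm tall, 0.15 kg. Origin midway between the tips, at their ends; z up, y the closing line. Two legs (12 mm in x, 5 mm in y), 28 mm apart inside when open. Frame 23 x 56 mm at z 66 to 88 mm, with ears 24 mm wide out to x = +-50 mm, undersides at z 74 mm. Hung in the rest: origin 18 mm above the table, axes along the rest's.
- tongs_handle (a point): Grip centre, z 114 mm above the tongs' origin, between two green plates 22 mm wide (x), 45 mm high, outer faces 56 mm apart open, 42 mm when shut on a standoff. Squeezed along y they move the legs 1:1, symmetrically; springs reopen them. They start to move at 6 N, take 8 N at 42 mm: 4 to 5 N carries the tongs open, 15 to 25 N grips a standoff. Axes as the tongs'.
- brass_standoff: Loose brass hex standoff, 14 mm across flats, 25 mm tall, 20 g, upright in a pocket of the fixed light blue block, within 3 mm of its centre. Origin: centre of underside. At the start x, y are the pocket's axes: pocket 28 mm in x, 52 mm in y, flats face +-y. Pocket floor 8 mm, block top 60 mm above the table. Grip it with tongs' y along its y, tips about 12 mm above the table.
- black_standoff: Loose black standoff of the same size and frame, standing in the light blue block's other pocket, 48 mm away along x; it is to stay there. The block is 108 mm (x) by 72 mm (y).
- rest: Fixed aluminium rest. Origin: centre of its underside on the table, z up. Two posts (16 mm in x, 40 mm in y) at x = +-36 mm, tops 92 mm above the table, carry the tongs' ears; 56 mm clear between them. Between them an open orange tray, inside 46 mm (x) by 98 mm (y), floor 5 mm and rim 18 mm above the table.

How it is judged:
By the outcome, as a careful person would: the job done as asked, in the order asked, and still so for the second after the job is handed in, with the robot touching nothing.
It also fails if it takes over 51 s, if anything falls off the work surface, if the arm or the gripper's body presses on something with over 40 N, if the wrist force passes 120 N, or if a joint passes its speed limit or range.

## Working session

There is one attempt and no reset: what is moved stays moved. The work goes in short steps, Python scripts to look and compute and a tool call to move; the robot and the scene stay as the last step left them, time stands still between calls to the robot, and variables do not carry over. Pictures are saved under pics/ and viewed, at most 10 in all, crops included, and the job is handed in when it is done.

Besides the shell and the picture viewer there is one more tool, called after "Call:" as name([rows], argument=value, ...), one row to a line, values as JSON. servo_tool: Moves the arm, as the interface text tells. Shifts and turns lie within -1 to 1; 1 stands for 300 mm of shift or pi rad of turn. Its arguments: {"type":"object","properties":{"series":{"type":"array"},"grip_force":{"type":"number"}},"required":["series"]}

```bash
ls; mkdir -p pics; python3 - <<'E'
from cell import get_obs, eyes, env
import cv2, numpy as np, pickle
o=get_obs(); print(o)
for n in ("top","scene"):
    c=eyes.read_camera(n); pickle.dump(c,open(f'{n}.pkl','wb'))
    cv2.imwrite(f'pics/{n}.png',c['frame'][...,::-1])
    print(n,{k:v for k,v in c.items() if k not in('frame','depth')})
E
```

```text
pics
{'time_s': 0.0, 'qpos': array([-72.93040883,  18.44062721,  -4.01678193,  83.17520707,
         1.29467198,  78.53932629,  -3.25962485]), 'joint_velocities': array([-0.00559473, -0.03252665, -0.13522378,  0.06137735,  0.07060542,
        0.07545549, -0.05386445]), 'effort': array([-2.66162806e-04, -4.91307592e+01, -4.04493660e-01, -3.12510073e+01,
       -6.40203897e-02,  4.41829709e-02,  1.87916321e-04]), 'tool_pos': array([0.18189637, 0.62345842, 0.22144123]), 'tool_rot': array([-1.79890069e+02,  4.95696481e-03,  1.63741666e+02]), 'force': array([-0.50931172,  0.39620628,  0.3674585 ]), 'wrist_torque': array([ 0.01400568,  0.03214323, -0.00285518]), 'grasp_force': 0.0, 'grip_width': 0.08677462131424062}
top {'fx': 491.9775540169804, 'fy': 491.9775540169804, 'cx': 321.7999200140942, 'cy': 204.05560924307267, 'distortion': array([-0.05968403,  0.        ,  0.        ,  0.        ,  0.        ]), 'origin': array([0.4861856 , 0.02285981, 0.87804867]), 'rotation': array([-175.56128173,    1.01623317,  -88.55919724])}
scene {'fx': 424.3571328103975, 'fy': 424.3571328103975, 'cx': 314.20354840363547, 'cy': 201.5787865590861, 'distortion': array([-0.06726731,  0.        ,  0.        ,  0.        ,  0.        ]), 'origin': array([0.9998497 , 0.15694359, 0.80566653]), 'rotation': array([-144.80504239,   -0.51153265,  107.63789128])}
```

View pics/top.png

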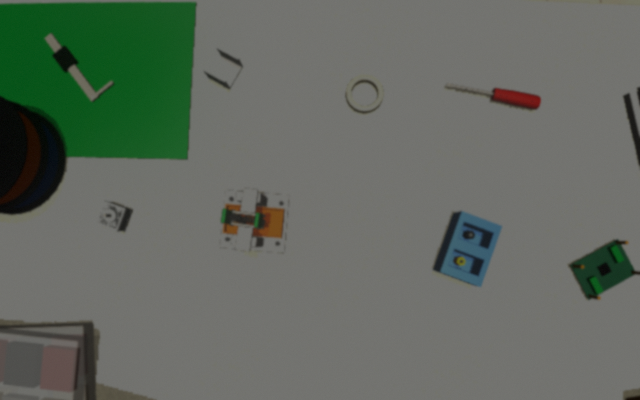

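View pics/scene.png

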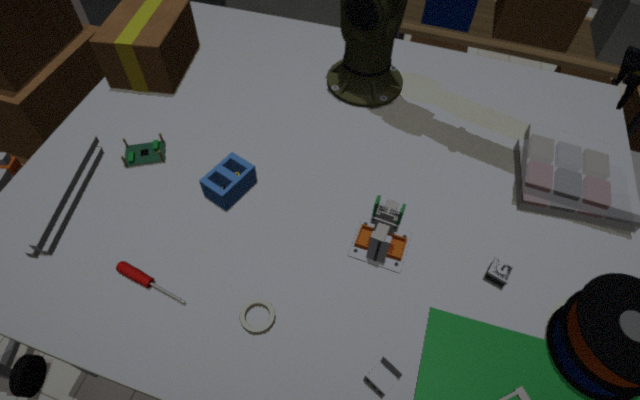

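The top view shows the rest with the tongs at about (255,220) and the blue block at about (470,248); the brass standoff (yellow) is in the lower-left pocket at (461,261). Next, enlarged crops.

```bash
cat > h.py <<'E'
import numpy as np, cv2, pickle
from scipy.spatial.transform import Rotation as R
def ray(c,uv):
    K=np.array([[c['fx'],0,c['cx']],[0,c['fy'],c['cy']],[0,0,1]])
    p=cv2.undistortPoints(np.array(uv,float).reshape(-1,1,2),K,c['distortion']).reshape(-1,2)
    return np.c_[p,np.ones(len(p))]
def pose(c):
    if 'T' in c: return c['T'][:3,:3],c['T'][:3,3]
    r=np.array(c['rotation']); return (R.from_euler('xyz',r,degrees=True).as_matrix() if r.size==3 else r), np.array(c['origin'])
def at_z(c,uv,z):
    M,o=pose(c); d=ray(c,uv)@M.T
    return o+d*((z-o[2])/d[:,2])[:,None]
def by_depth(c,uv):
    M,o=pose(c); uv=np.array(uv).reshape(-1,2)
    d=c['depth'][uv[:,1].astype(int),uv[:,0].astype(int)]
    return o+(ray(c,uv)*d[:,None])@M.T
def wrist():
    from cell import get_obs, eyes
    o=get_obs(); c=eyes.read_camera('wrist'); T=np.eye(4)
    T[:3,:3]=R.from_euler('xyz',o['tool_rot'],degrees=True).as_matrix(); T[:3,3]=o['tool_pos']
    c['T']=T@np.array(c['mount']); c['obs']=o; return c
def proj(c,P):
    M,o=pose(c); K=np.array([[c['fx'],0,c['cx']],[0,c['fy'],c['cy']],[0,0,1]])
    return cv2.projectPoints(((np.array(P,float)-o)@M).reshape(-1,1,3),np.zeros(3),np.zeros(3),K,c['distortion'])[0].reshape(-1,2)
E
python3 - <<'E'
from h import *
c=pickle.load(open('top.pkl','rb')); f=c['frame'][...,::-1]
a=cv2.resize(f[175:265,205:305],None,fx=4,fy=4,interpolation=cv2.INTER_CUBIC)
b=cv2.resize(f[200:290,425:525],None,fx=4,fy=4,interpolation=cv2.INTER_CUBIC)
cv2.imwrite('pics/crop1.png',np.clip(np.hstack([a,b]).astype(float)*1.5,0,255).astype('uint8'))
print(by_depth(c,[(255,240),(243,220),(470,248),(461,261),(350,250)]).round(3))
# block fit by height mask
v,u=np.mgrid[0:400,0:640]; uv=np.c_[u.ravel(),v.ravel()]
P=by_depth(c,uv); ok=(c['depth'].ravel()>0)
m=ok&(abs(P[:,2]-.06)<.006)&(u.ravel()>425)&(u.ravel()<525)&(v.ravel()>195)&(v.ravel()<295)
print(m.sum(),cv2.minAreaRect(P[m][:,:2].astype('float32')*1000), P[m].mean(0))
m=ok&(P[:,2]>.08)&(u.ravel()>205)&(u.ravel()<305)&(v.ravel()>175)&(v.ravel()<265)
print(m.sum(),cv2.minAreaRect(P[m][:,:2].astype('float32')*1000), P[m].mean(0))
E
```

```text
[[ 0.487  0.144  0.09 ]
 [ 0.52   0.173  0.043]
 [ 0.482 -0.208  0.06 ]
 [ 0.459 -0.201  0.031]
 [ 0.473 -0.012 -0.001]]
1865 ((481.6918029785156, -210.19815063476562), (73.02727508544922, 109.11365509033203), 70.62882232666016) [ 0.48127108 -0.21006487  0.05975918]
1458 ((519.5262451171875, 157.99172973632812), (54.749794006347656, 98.62040710449219), 82.86783599853516) [0.51975291 0.15914423 0.10777212]
```

View pics/crop1.png

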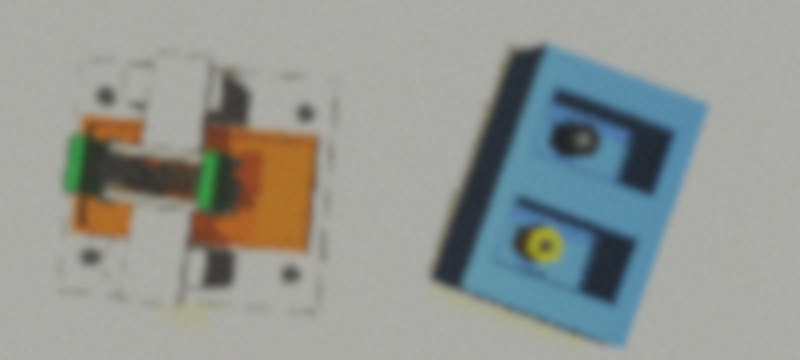

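The crops show the block's long axis at about −19.4° with the brass standoff in the near pocket. The height-masked fit gives block centre (0.482, −0.210) at 109×73 mm, and tongs at (0.5195, 0.158) with a 98.6 mm ear span, x axis at −7.1°. Both sizes match the ones given, so I'm moving above the tongs.

Call:
servo_tool([
  [[-0.757, -0.587, -0.067, 0, 0, -0.025, 1], [-0.757, -0.587, -0.067, 0, 0, -0.025, 1], [-0.757, -0.587, -0.067, 0, 0, -0.025, 1], [-0.757, -0.587, -0.067, 0, 0, -0.025, 1], [-0.757, -0.587, -0.067, 0, 0, -0.025, 1], [-0.757, -0.587, -0.067, 0, 0, -0.025, 1], [-0.757, -0.587, -0.067, 0, 0, -0.025, 1]],
], grip_force=5)

```text
time_s: 0.68
tool_pos: [0.352, 0.3887, 0.2426]
tool_rot: [-180.0, 0.0, 168.2]
force: [0.7, 0.8, -0.7]
grip_width: 0.0868
grasp_force: 0.0
```

```bash
cat > d.py <<'E'
import sys
from h import *
from cell import get_obs
# target x y z yaw -> units in tool axes, from measured pose
o=get_obs(); t=np.array(sys.argv[1:4],float); A=R.from_euler('xyz',o['tool_rot'],degrees=True); B=R.from_euler('xyz',[180,0,float(sys.argv[4])],degrees=True)
print(o['time_s'],o['tool_pos'].round(4),o['tool_rot'].round(2),o['grip_width'],o['force'].round(1))
print(np.r_[A.inv().apply(t-o['tool_pos'])/.3,(A.inv()*B).as_rotvec()/np.pi].round(4))
E
python3 d.py 0.5195 0.158 0.265 172.87
```

```text
0.6833 [0.352  0.3887 0.2426] [-1.7998e+02  1.0000e-02  1.6818e+02] 0.08683925890450962 [ 0.7  0.8 -0.7]
[-7.042e-01 -6.384e-01 -7.430e-02 -1.000e-04  0.000e+00 -2.610e-02]
```

Call:
servo_tool([
  [[-0.704, -0.638, -0.075, 0, 0, -0.026, 1], [-0.704, -0.638, -0.075, 0, 0, -0.026, 1], [-0.704, -0.638, -0.075, 0, 0, -0.026, 1], [-0.704, -0.638, -0.075, 0, 0, -0.026, 1], [-0.704, -0.638, -0.075, 0, 0, -0.026, 1], [-0.704, -0.638, -0.075, 0, 0, -0.026, 1], [-0.704, -0.638, -0.075, 0, 0, -0.026, 1], [-0.704, -0.638, -0.075, 0, 0, -0.026, 1], [-0.704, -0.638, -0.075, 0, 0, -0.026, 1]],
])

```text
time_s: 1.43
tool_pos: [0.5195, 0.1582, 0.2649]
tool_rot: [-180.0, -0.0, 172.6]
force: [-1.3, 0.7, -0.4]
grip_width: 0.087
grasp_force: 0.0
```

```bash
python3 - <<'E'
from h import *
c=wrist(); pickle.dump(c,open('w1.pkl','wb')); f=c['frame'][...,::-1]
print(c['obs']['time_s'],c['obs']['tool_pos'],c['obs']['tool_rot'],c['T'].round(3))
v,u=np.mgrid[0:400,0:640]; uv=np.c_[u.ravel(),v.ravel()]
P=by_depth(c,uv); ok=(c['depth'].ravel()>0)&(np.hypot(P[:,0]-.5195,P[:,1]-.158)<.08)
hsv=cv2.cvtColor(np.ascontiguousarray(f),cv2.COLOR_BGR2HSV).reshape(-1,3)
g=(hsv[:,0]>45)&(hsv[:,0]<85)&(hsv[:,1]>90)
for n,m in(('top>.14',ok&(P[:,2]>.14)&(P[:,2]<.17)),('ears',ok&(P[:,2]>.085)&(P[:,2]<.115)),('green',ok&g&(P[:,2]>.145)&(P[:,2]<.17))):
    print(n,m.sum(), m.sum()>3 and (cv2.minAreaRect(P[m][:,:2].astype('float32')*1000),P[m].min(0),P[m].max(0)))
cv2.imwrite('pics/w1.png',f)
E
```

```text
1.4333 [0.51947142 0.15820792 0.26494673] [-1.79968864e+02 -7.66834730e-03  1.72594070e+02] [[ 0.128  0.961  0.243  0.453]
 [ 0.992 -0.124 -0.032  0.166]
 [-0.     0.246 -0.969  0.428]
 [ 0.     0.     0.     1.   ]]
top>.14 480 (((518.2996826171875, 159.67076110839844), (55.52283477783203, 21.987489700317383), 84.16153717041016), array([0.50483985, 0.13141678, 0.14000699]), array([0.53188911, 0.18822558, 0.15633249]))
ears 3035 (((518.0843505859375, 161.93533325195312), (101.64878845214844, 54.388885498046875), 7.122702121734619), array([0.46793577, 0.13304574, 0.08511545]), array([0.56894509, 0.1885083 , 0.11499323]))
green 3 False
```

View pics/w1.png

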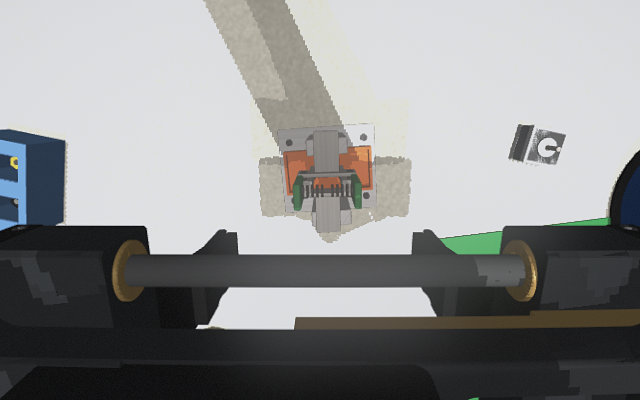

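The wrist view shows the tongs at about (328,180), between the fingers. The fitted angles differ by a few degrees (tray vs plates), so I'm taking one closer crop.

```bash
python3 - <<'E'
from h import *
c=pickle.load(open('w1.pkl','rb')); f=c['frame'][...,::-1]
cv2.imwrite('pics/w1c.png',cv2.resize(f[118:238,262:392],None,fx=5,fy=5,interpolation=cv2.INTER_CUBIC)[:600])
E
```

```text
(no output)
```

View pics/w1c.png

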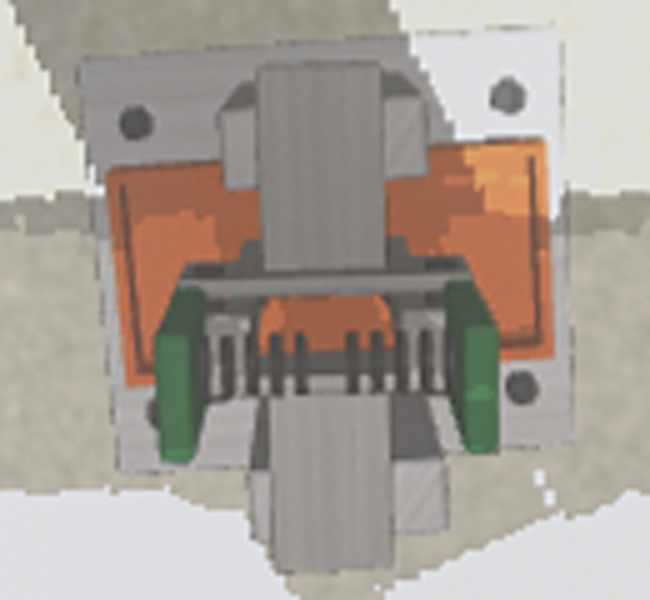

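```bash
python3 - <<'E'
from h import *
c=pickle.load(open('w1.pkl','rb'))
k=lambda L:(np.array(L,float)+.5)/5+[261.5,117.5]
def ang(p,q): d=q-p; return np.degrees(np.arctan2(d[1],d[0])).round(1),(np.hypot(*d[:2])*1000).round(1)
a=at_z(c,k([(160,462),(498,452),(156,335),(497,325)]),.1545); print('plates',a.round(4),a.mean(0),ang(a[0],a[1]),ang(a[2],a[3]))
d=by_depth(c,k([(320,150),(330,500),(178,420),(483,410),(320,100),(330,540),(100,100),(540,60)]).round()); print(d.round(4))
ze=d[[0,1,4,5],2].mean()
e=at_z(c,k([(257,68),(380,63),(275,572),(393,570)]),ze); print('ears',ze,e.round(4),e.mean(0),ang(e[0],e[2]),ang(e[1],e[3]))
zb=.005
b=at_z(c,k([(80,58),(560,28),(570,442),(118,470)]),zb); print('base',b.round(4),b.mean(0),ang(b[0],b[1]),ang(b[3],b[2]),ang(b[0],b[3]),ang(b[1],b[2]))
t=at_z(c,k([(105,170),(547,140),(552,357),(130,386)]),.018); print('rim',t.round(4),t.mean(0),ang(t[0],t[1]),ang(t[3],t[2]),ang(t[0],t[3]),ang(t[1],t[2]))
E
```

```text
plates [[0.5264 0.1311 0.1545]
 [0.5318 0.1862 0.1545]
 [0.5053 0.1336 0.1545]
 [0.5107 0.1882 0.1545]] [0.51857791 0.15979053 0.1545    ] (np.float64(84.4), np.float64(55.4)) (np.float64(84.4), np.float64(54.8))
[[0.4852 0.1634 0.0983]
 [0.5539 0.1566 0.0987]
 [0.5204 0.1347 0.1533]
 [0.5248 0.1843 0.1544]
 [0.4759 0.1646 0.0983]
 [0.562  0.1556 0.0993]
 [0.4755 0.1116 0.0053]
 [0.4797 0.2176 0.0052]]
ears 0.09866356743135854 [[0.4681 0.1533 0.0987]
 [0.4702 0.1762 0.0987]
 [0.567  0.1434 0.0987]
 [0.5696 0.1669 0.0987]] [0.51872261 0.15996743 0.09866357] (np.float64(-5.7), np.float64(99.4)) (np.float64(-5.3), np.float64(99.9))
base [[0.4646 0.1079 0.005 ]
 [0.4723 0.2227 0.005 ]
 [0.5746 0.2156 0.005 ]
 [0.5672 0.1011 0.005 ]] [0.51964697 0.16181931 0.005     ] (np.float64(86.1), np.float64(115.0)) (np.float64(86.3), np.float64(114.7)) (np.float64(-3.8), np.float64(102.9)) (np.float64(-4.0), np.float64(102.5))
rim [[0.4906 0.1114 0.018 ]
 [0.497  0.2155 0.018 ]
 [0.549  0.2117 0.018 ]
 [0.5431 0.1093 0.018 ]] [0.5199163  0.16196719 0.018     ] (np.float64(86.5), np.float64(104.2)) (np.float64(86.7), np.float64(102.6)) (np.float64(-2.4), np.float64(52.5)) (np.float64(-4.2), np.float64(52.2))
```

Both the tongs' ears (99.6 mm) and plates (55 mm) check out, giving centre (0.5187, 0.1599) with y at 84.4°. The rest itself sits at (0.5197, 0.1618) with y at 86.3°. Now to descend and grip.

```bash
python3 d.py 0.5187 0.1599 0.113 174.4
```

```text
1.4833 [0.5184 0.1606 0.2647] [ 1.7999e+02 -6.0000e-02  1.7282e+02] 0.08687763177567988 [0.6 0.7 0.6]
[-1.800e-03 -2.100e-03  5.057e-01  0.000e+00 -3.000e-04 -8.800e-03]
```

```bash
python3 - <<'E'
from h import *
for i in range(3):
    c=wrist(); o=c['obs']; print(o['time_s'],o['tool_pos'].round(4),o['tool_rot'].round(2),o['joint_velocities'].round(2))
M=R.from_euler('xyz',[180,0,163.69],degrees=True).as_matrix(); p=np.array([.182,.624,.223])+M@np.array([-.757,-.587,-.067])*.3
M=M@R.from_rotvec([0,0,-.025*np.pi]).as_matrix(); p=p+M@np.array([-.704,-.638,-.075])*.3
print(p,R.from_matrix(M@R.from_rotvec([0,0,-.026*np.pi]).as_matrix()).as_euler('xyz',degrees=True))
E
```

```text
1.4833 [0.5184 0.1606 0.2647] [ 1.7999e+02 -6.0000e-02  1.7282e+02] [-1.59 -0.23 -2.34  0.59 -0.38 -0.04 -0.02]
1.5333 [0.5178 0.1618 0.2647] [ 1.7999e+02 -7.0000e-02  1.7297e+02] [-1.01 -0.2  -1.23  0.26  0.07 -0.01  0.12]
1.5833 [0.5176 0.1624 0.2647] [ 1.7999e+02 -7.0000e-02  1.7305e+02] [-0.6  -0.22 -0.46 -0.05  0.31  0.09  0.13]
[0.51806176 0.16063543 0.2656    ] [180.     0.   172.87]
```

Call:
servo_tool([
  [[-0.003, 0, 0.1, 0, 0, -0.0085, 1], [-0.003, 0, 0.2, 0, 0, -0.0085, 1], [-0.003, 0, 0.3, 0, 0, -0.0085, 1], [-0.003, 0, 0.3, 0, 0, -0.0085, 1], [-0.003, 0, 0.3, 0, 0, -0.0085, 1], [-0.003, 0, 0.3, 0, 0, -0.0085, 1], [-0.003, 0, 0.3, 0, 0, -0.0085, 1], [-0.003, 0, 0.3, 0, 0, -0.0085, 1]],
])

```text
time_s: 2.3
tool_pos: [0.5206, 0.1615, 0.1774]
tool_rot: [179.9, 0.2, 174.5]
force: [-0.7, 0.3, -0.3]
grip_width: 0.0872
grasp_force: 0.0
```

```bash
python3 d.py 0.5187 0.1599 0.113 174.4; python3 -c "
from cell import get_obs; print(get_obs()['joint_velocities'].round(2))"
```

```text
2.3 [0.5206 0.1615 0.1774] [179.89   0.18 174.47] 0.08718241152747866 [-0.7  0.3 -0.3]
[ 0.0064 -0.0063  0.2145  0.0006  0.001   0.0004]
[ 0.17  0.04  0.09  0.46 -0.08 -0.13  0.11]
```

Call:
servo_tool([
  [[0.006, 0.006, 0.05, 0, 0, 0, 1], [0.006, 0.006, 0.11, 0, 0, 0, 1], [0.006, 0.006, 0.17, 0, 0, 0, 1], [0.006, 0.006, 0.214, 0, 0, 0, 1], [0.006, 0.006, 0.214, 0, 0, 0, 1], [0.006, 0.006, 0.214, 0, 0, 0, 1], [0.006, 0.006, 0.214, 0, 0, 0, 0.7], [0.006, 0.006, 0.214, 0, 0, 0, 0.6], [0.006, 0.006, 0.214, 0, 0, 0, 0.6], [0.006, 0.006, 0.214, 0, 0, 0, 0.6], [0.006, 0.006, 0.214, 0, 0, 0, 0.6], [0.006, 0.006, 0.214, 0, 0, 0, 0.6]],
], grip_force=5)

```text
time_s: 3.3
tool_pos: [0.518, 0.1625, 0.1113]
tool_rot: [-180.0, 0.0, 174.4]
force: [0.3, -2.1, 1.0]
grip_width: 0.0565
grasp_force: 0.6
```

```bash
python3 d.py 0.5187 0.1599 0.113 174.4
```

```text
3.3 [0.518  0.1625 0.1113] [-1.7998e+02  3.0000e-02  1.7445e+02] 0.05652452554449791 [ 0.3 -2.1  1. ]
[-0.0033 -0.0083 -0.0057 -0.0001  0.0001  0.0003]
```

Call:
servo_tool([
  [[0, 0, 0, 0, 0, 0, 0.55], [0, 0, 0, 0, 0, 0, 0.55], [0, 0, 0, 0, 0, 0, 0.55], [0, 0, 0, 0, 0, 0, 0.55]],
], grip_force=5)

```text
time_s: 3.63
tool_pos: [0.518, 0.1624, 0.1113]
tool_rot: [-180.0, 0.0, 174.4]
force: [-0.8, -2.5, 4.0]
grip_width: 0.0554
grasp_force: 5.0
```

```bash
python3 d.py 0.5187 0.1599 0.211 174.4
```

```text
3.6333 [0.518  0.1624 0.1113] [-1.7999e+02  2.0000e-02  1.7443e+02] 0.05541395913330218 [-0.8 -2.5  4. ]
[-3.200e-03 -8.300e-03 -3.323e-01 -0.000e+00  1.000e-04  2.000e-04]
```

Call:
servo_tool([
  [[0, 0, -0.03, 0, 0, 0, 0.55], [0, 0, -0.08, 0, 0, 0, 0.55], [0, 0, -0.15, 0, 0, 0, 0.55], [0, 0, -0.22, 0, 0, 0, 0.55], [0, 0, -0.28, 0, 0, 0, 0.55], [0, 0, -0.32, 0, 0, 0, 0.55], [0, 0, -0.34, 0, 0, 0, 0.55], [0, 0, -0.34, 0, 0, 0, 0.55]],
])

```text
time_s: 4.3
tool_pos: [0.5183, 0.1633, 0.2141]
tool_rot: [179.9, 0.1, 174.5]
force: [0.3, -0.4, -2.7]
grip_width: 0.0559
grasp_force: 5.0
```

```bash
python3 d.py 0.459 -0.202 0.213 160.6
```

```text
4.3 [0.5183 0.1633 0.2141] [1.7992e+02 1.0000e-01 1.7447e+02] 0.05586707997457685 [ 0.3 -0.4 -2.7]
[ 7.9400e-02 -1.2311e+00  1.9000e-03  5.0000e-04  5.0000e-04  7.7000e-02]
```

Call:
servo_tool([
  [[0.003, -0.04, 0, 0, 0, 0.006, 0.55], [0.006, -0.1, 0, 0, 0, 0.014, 0.55], [0.012, -0.18, 0, 0, 0, 0.022, 0.55], [0.018, -0.27, 0, 0, 0, 0.03, 0.55], [0.024, -0.36, 0, 0, 0, 0.038, 0.55], [0.03, -0.45, 0, 0, 0, 0.046, 0.55], [0.036, -0.54, 0, 0, 0, 0.054, 0.55], [0.042, -0.63, 0, 0, 0, 0.062, 0.55], [0.047, -0.71, 0, 0, 0, 0.07, 0.55], [0.05, -0.77, 0, 0, 0, 0.075, 0.55], [0.053, -0.81, 0, 0, 0, 0.077, 0.55], [0.053, -0.82, 0, 0, 0, 0.077, 0.55]],
])

```text
time_s: 5.3
tool_pos: [0.4777, -0.0833, 0.2131]
tool_rot: [-180.0, 0.0, 160.4]
force: [0.1, -0.2, -1.1]
grip_width: 0.0554
grasp_force: 5.0
```

Call:
servo_tool([
  [[0, 0, 0, 0, 0, 0, 0.55], [0, 0, 0, 0, 0, 0, 0.55], [0, 0, 0, 0, 0, 0, 0.55], [0, 0, 0, 0, 0, 0, 0.55]],
])

```text
time_s: 5.63
tool_pos: [0.4784, -0.0791, 0.2128]
tool_rot: [-180.0, -0.0, 160.7]
force: [-0.4, 0.9, -0.9]
grip_width: 0.0557
grasp_force: 5.0
```

```bash
python3 - <<'E'
from h import *
c=wrist(); pickle.dump(c,open('w2.pkl','wb')); f=c['frame'][...,::-1]; o=c['obs']
print(o['tool_pos'],o['tool_rot'],o['grip_width'],o['joint_velocities'].round(1))
uv=proj(c,[[.459,-.202,.033]])[0]; print(uv)
x,y=(uv-[80,60]).astype(int).clip(0); print(x,y)
cr=cv2.resize(f[y:y+120,x:x+160],None,fx=4,fy=4,interpolation=cv2.INTER_CUBIC); s=cv2.resize(f,(768,480))
cv2.imwrite('pics/w2.png',f); cv2.imwrite('pics/w2c.png',cr)
v,u=np.mgrid[0:400,0:640]; U=np.c_[u.ravel(),v.ravel()]
P=by_depth(c,U); m=(c['depth'].ravel()>0)&(abs(P[:,2]-.06)<.004)&(np.hypot(P[:,0]-.482,P[:,1]+.21)<.08)
print(m.sum(),cv2.minAreaRect(P[m][:,:2].astype('float32')*1000),P[m].mean(0))
E
```

```text
[ 0.47840585 -0.07906997  0.21278017] [-1.79999106e+02 -1.85405992e-02  1.60736731e+02] 0.05568749388467644 [ 0.1 -0.1  0.4  0.   0.1 -0.1  0. ]
[205.5744801  202.57579572]
125 142
3012 ((465.3289489746094, -203.36126708984375), (72.67792510986328, 75.57096862792969), 70.87520599365234) [ 0.45694664 -0.19520118  0.06029063]
```

View pics/w2c.png

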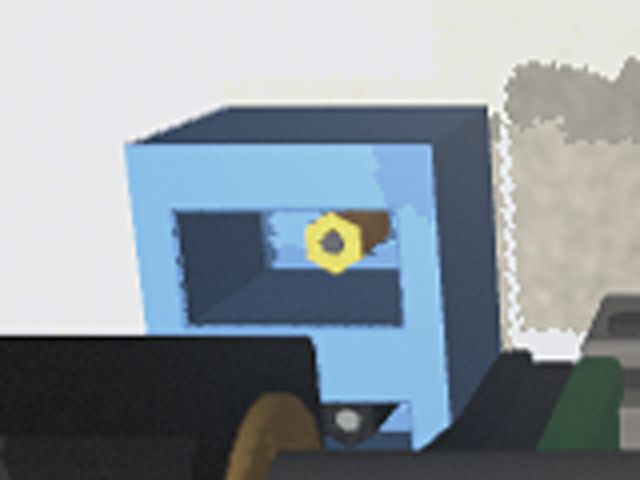

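The crop shows the brass hex top at about (333,242) in crop pixels, flats facing along the pocket's long axis. The pocket rim corners are at about (173,212), (397,210), (402,325) and (190,325).

```bash
python3 - <<'E'
from h import *
c=pickle.load(open('w2.pkl','rb')); x,y=125,142
k=lambda L:(np.array(L,float)+.5)/4-.5+[x,y]
def ang(p,q): d=q-p; return np.degrees(np.arctan2(d[1],d[0])).round(1),(np.hypot(*d[:2])*1000).round(1)
r=at_z(c,k([(173,212),(397,209),(402,325),(190,326)]),.06); print('pocket',r.round(4),r.mean(0),[ang(r[i],r[j]) for i,j in((0,1),(3,2),(0,3),(1,2))])
b=at_z(c,k([(126,144),(432,143)]),.06); print('block edge',b.round(4),ang(*b))
h=at_z(c,k([(333,242),(306,228),(306,258),(360,226),(360,257),(333,212),(334,272)]),.033); print('brass',h.round(4),h[1:].mean(0),ang(h[1],h[3]),ang(h[5],h[6]),ang(h[2],h[1]))
print(by_depth(c,k([(318,225),(350,225),(320,260),(280,300)]).round()).round(4))
E
```

```text
pocket [[ 0.4367 -0.2213  0.06  ]
 [ 0.4535 -0.1709  0.06  ]
 [ 0.4802 -0.1811  0.06  ]
 [ 0.4636 -0.2296  0.06  ]] [ 0.45848761 -0.20071591  0.06      ] [(np.float64(71.5), np.float64(53.1)), (np.float64(71.1), np.float64(51.3)), (np.float64(-17.2), np.float64(28.2)), (np.float64(-20.9), np.float64(28.5))]
block edge [[ 0.4183 -0.2247  0.06  ]
 [ 0.4418 -0.157   0.06  ]] (np.float64(70.9), np.float64(71.7))
brass [[ 0.4593 -0.1996  0.033 ]
 [ 0.4537 -0.2046  0.033 ]
 [ 0.4609 -0.2079  0.033 ]
 [ 0.4578 -0.1913  0.033 ]
 [ 0.4653 -0.1946  0.033 ]
 [ 0.4521 -0.1963  0.033 ]
 [ 0.4667 -0.2026  0.033 ]] [ 0.45941797 -0.1995533   0.033     ] (np.float64(72.9), np.float64(13.9)) (np.float64(-23.0), np.float64(15.9)) (np.float64(155.8), np.float64(8.0))
[[ 0.454  -0.2014  0.0334]
 [ 0.4568 -0.1938  0.0328]
 [ 0.4629 -0.204   0.0342]
 [ 0.4682 -0.2148  0.0414]]
```

```bash
python3 d.py 0.4587 -0.1994 0.190 161
```

```text
5.6833 [ 0.4784 -0.0793  0.2128] [-1.8000e+02 -1.0000e-02  1.6072e+02] 0.05553556255856343 [ 0.4  0.1 -0.8]
[-7.030e-02 -3.996e-01  7.610e-02 -0.000e+00 -1.000e-04 -1.500e-03]
```

Call:
servo_tool([
  [[-0.008, -0.04, 0.005, 0, 0, -0.0015, 0.55], [-0.02, -0.11, 0.015, 0, 0, -0.0015, 0.55], [-0.036, -0.2, 0.03, 0, 0, -0.0015, 0.55], [-0.05, -0.29, 0.05, 0, 0, -0.0015, 0.55], [-0.064, -0.36, 0.065, 0, 0, -0.0015, 0.55], [-0.07, -0.395, 0.076, 0, 0, -0.0015, 0.55], [-0.07, -0.4, 0.076, 0, 0, -0.0015, 0.55], [-0.07, -0.4, 0.076, 0, 0, -0.0015, 0.55], [-0.07, -0.4, 0.076, 0, 0, -0.0015, 0.55], [-0.07, -0.4, 0.076, 0, 0, -0.0015, 0.55], [-0.07, -0.4, 0.076, 0, 0, -0.0015, 0.55], [-0.07, -0.4, 0.076, 0, 0, -0.0015, 0.55]],
])

```text
time_s: 6.68
tool_pos: [0.4585, -0.1998, 0.1903]
tool_rot: [180.0, 0.0, 161.0]
force: [-0.3, 0.0, -2.1]
grip_width: 0.0557
grasp_force: 5.0
```

```bash
python3 d.py 0.4587 -0.1994 0.1055 161; python3 - <<'E'
from h import *
c=wrist(); pickle.dump(c,open('w3.pkl','wb')); f=c['frame'][...,::-1]
t=proj(c,[[.4594,-.1996,.09]])[0]; print(t,c['obs']['joint_velocities'].round(1))
x,y=(t-[75,60]).astype(int).clip(0); print(x,y); cv2.imwrite('pics/w3c.png',cv2.resize(f[y:y+140,x:x+150],None,fx=4,fy=4,interpolation=cv2.INTER_CUBIC))
E
```

```text
6.6833 [ 0.4585 -0.1998  0.1903] [1.7998e+02 2.0000e-02 1.6096e+02] 0.055743654059325944 [-0.3  0.  -2.1]
[-1.000e-04  1.300e-03  2.827e-01  1.000e-04  1.000e-04 -2.000e-04]
[325.8027098 201.4960058] [ 0.2  0.   0.3  0.1  0.  -0.   0.1]
250 141
```

View pics/w3c.png

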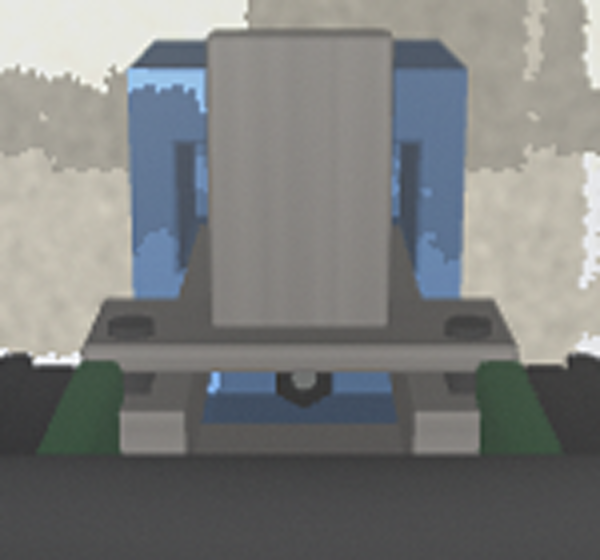

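```bash
python3 - <<'E'
from h import *
c=pickle.load(open('w3.pkl','rb')); k=lambda L:(np.array(L,float)+.5)/4-.5+[250,141]
d=by_depth(c,k([(300,60),(300,280),(230,60),(370,60)]).round()); print(d.round(4))
e=at_z(c,k([(208,34),(392,34)]),d[0,2]); m=e.mean(0); print(e.round(4),np.hypot(*(e[1]-e[0])[:2])); a=np.radians(-19)
print('tongs centre',m[:2]+.05*np.array([np.cos(a),np.sin(a)]), c['obs']['tool_pos'])
E
```

```text
[[ 0.4154 -0.1854  0.1773]
 [ 0.4428 -0.1948  0.1776]
 [ 0.4125 -0.194   0.1775]
 [ 0.4181 -0.1772  0.1785]]
[[ 0.4083 -0.1954  0.1773]
 [ 0.4159 -0.1734  0.1773]] 0.023218604464628895
tongs centre [ 0.45937291 -0.20069983] [ 0.45852151 -0.19977351  0.19032331]
```

Call:
servo_tool([
  [[0, 0.003, 0.03, 0, 0, 0, 0.55], [0, 0.003, 0.07, 0, 0, 0, 0.55], [0, 0.003, 0.11, 0, 0, 0, 0.55], [0, 0.003, 0.15, 0, 0, 0, 0.55], [0, 0.003, 0.19, 0, 0, 0, 0.55], [0, 0.003, 0.23, 0, 0, 0, 0.55], [0, 0.003, 0.265, 0, 0, 0, 0.55], [0, 0.003, 0.283, 0, 0, 0, 0.55], [0, 0.003, 0.283, 0, 0, 0, 0.55], [0, 0.003, 0.283, 0, 0, 0, 0.55], [0, 0.003, 0.283, 0, 0, 0, 0.55]],
])

```text
time_s: 7.65
tool_pos: [0.4589, -0.2001, 0.1058]
tool_rot: [180.0, 0.1, 160.9]
force: [0.4, -0.3, -1.6]
grip_width: 0.0559
grasp_force: 5.0
```

```bash
python3 d.py 0.4587 -0.1994 0.1055 161
```

```text
7.65 [ 0.4589 -0.2001  0.1058] [1.7999e+02 6.0000e-02 1.6085e+02] 0.05593671116654794 [ 0.4 -0.3 -1.6]
[ 0.0014  0.0019  0.0009  0.      0.0003 -0.0008]
```

No contact on the way in (force z is just the tongs' weight). Squeezing now.

Call:
servo_tool([
  [[0, 0.002, 0, 0, 0, 0, 0.52], [0, 0.002, 0, 0, 0, 0, 0.48], [0, 0.002, 0, 0, 0, 0, 0.45], [0, 0.002, 0, 0, 0, 0, 0.42], [0, 0.002, 0, 0, 0, 0, 0.4], [0, 0.002, 0, 0, 0, 0, 0.4], [0, 0.002, 0, 0, 0, 0, 0.4], [0, 0.002, 0, 0, 0, 0, 0.4]],
], grip_force=20)

```text
time_s: 8.32
tool_pos: [0.459, -0.1992, 0.1057]
tool_rot: [180.0, 0.0, 160.9]
force: [0.4, 1.9, 2.5]
grip_width: 0.0408
grasp_force: 20.0
```

```bash
python3 d.py 0.4587 -0.1994 0.1055 161
```

```text
8.3167 [ 0.459  -0.1992  0.1057] [1.7998e+02 5.0000e-02 1.6086e+02] 0.040800155762749195 [0.4 1.9 2.5]
[ 0.0009 -0.0009  0.0006  0.0001  0.0003 -0.0008]
```

Call:
servo_tool([
  [[0, 0, -0.02, 0, 0, 0, 0.4], [0, 0, -0.06, 0, 0, 0, 0.4], [0, 0, -0.1, 0, 0, 0, 0.4], [0, 0, -0.15, 0, 0, 0, 0.4], [0, 0, -0.2, 0, 0, 0, 0.4], [0, 0, -0.25, 0, 0, 0, 0.4], [0, 0, -0.3, 0, 0, 0, 0.4], [0, 0, -0.35, 0, 0, 0, 0.4], [0, 0, -0.39, 0, 0, 0, 0.4], [0, 0, -0.41, 0, 0, 0, 0.4], [0, 0, -0.41, 0, 0, 0, 0.4]],
])

```text
time_s: 9.23
tool_pos: [0.4594, -0.1996, 0.2301]
tool_rot: [180.0, 0.2, 160.9]
force: [1.0, -0.5, -0.9]
grip_width: 0.041
grasp_force: 20.0
```

```bash
python3 d.py 0.5188 0.1618 0.225 176.3
```

```text
9.2333 [ 0.4594 -0.1996  0.2301] [179.95   0.18 160.86] 0.04101544367470499 [ 1.  -0.5 -0.9]
[ 2.0820e-01  1.2031e+00  1.7400e-02  1.0000e-04  1.0000e-03 -8.5800e-02]
```

Call:
servo_tool([
  [[0.007, 0.04, 0, 0, 0, -0.005, 0.4], [0.017, 0.1, 0, 0, 0, -0.012, 0.4], [0.031, 0.18, 0, 0, 0, -0.02, 0.4], [0.047, 0.27, 0, 0, 0, -0.028, 0.4], [0.062, 0.36, 0, 0, 0, -0.037, 0.4], [0.078, 0.45, 0, 0, 0, -0.046, 0.4], [0.093, 0.54, 0, 0, 0, -0.055, 0.4], [0.108, 0.63, 0, 0, 0, -0.065, 0.4], [0.123, 0.71, 0, 0, 0, -0.075, 0.4], [0.133, 0.77, 0, 0, 0, -0.082, 0.4], [0.139, 0.8, 0, 0, 0, -0.086, 0.4], [0.139, 0.8, 0, 0, 0, -0.086, 0.4]],
])

```text
time_s: 10.23
tool_pos: [0.4977, 0.0439, 0.2277]
tool_rot: [-180.0, -0.1, 176.6]
force: [0.2, -0.2, -1.3]
grip_width: 0.0407
grasp_force: 20.0
```

```bash
python3 d.py 0.5188 0.1618 0.215 176.3;  python3 - <<'E'
from h import *
c=pickle.load(open('top.pkl','rb'))
t=at_z(c,(np.array([(85,117),(317,137),(308,250),(72,232)])+.5)/4-.5+[205,175],.018); print(t.round(4),t.mean(0))
d=t[1]-t[0];print(np.degrees(np.arctan2(d[1],d[0]))+180);d=t[2]-t[3];print(np.degrees(np.arctan2(d[1],d[0]))+180)
E
```

```text
10.2333 [0.4977 0.0439 0.2277] [-1.7999e+02 -6.0000e-02  1.7662e+02] 0.0406644602325218 [ 0.2 -0.2 -1.3]
[-4.720e-02  3.964e-01  4.210e-02 -1.000e-04 -3.000e-04  1.800e-03]
[[0.5489 0.209  0.018 ]
 [0.5425 0.1061 0.018 ]
 [0.4929 0.1086 0.018 ]
 [0.4981 0.2127 0.018 ]] [0.52058526 0.1591     0.018     ]
86.45955998012167
87.15584280895612
```

Call:
servo_tool([
  [[-0.005, 0.04, 0.004, 0, 0, 0.001, 0.4], [-0.014, 0.11, 0.01, 0, 0, 0.001, 0.4], [-0.024, 0.2, 0.02, 0, 0, 0.001, 0.4], [-0.035, 0.29, 0.03, 0, 0, 0.001, 0.4], [-0.043, 0.355, 0.04, 0, 0, 0.001, 0.4], [-0.048, 0.39, 0.042, 0, 0, 0.001, 0.4], [-0.048, 0.394, 0.042, 0, 0, 0.001, 0.4], [-0.048, 0.394, 0.042, 0, 0, 0.001, 0.4], [-0.048, 0.394, 0.042, 0, 0, 0.001, 0.4], [-0.048, 0.394, 0.042, 0, 0, 0.001, 0.4], [-0.048, 0.394, 0.042, 0, 0, 0.001, 0.4], [-0.048, 0.394, 0.042, 0, 0, 0.001, 0.4]],
])

```text
time_s: 11.23
tool_pos: [0.5199, 0.1572, 0.216]
tool_rot: [180.0, 0.0, 176.1]
force: [0.5, -0.7, -1.4]
grip_width: 0.0406
grasp_force: 20.0
```

```bash
python3 d.py 0.519 0.161 0.114 176.4;  python3 - <<'E'
from h import *
from cell import eyes
c=wrist(); pickle.dump(c,open('w4.pkl','wb')); f=c['frame'][...,::-1]
s=eyes.read_camera('scene'); g=s['frame'][...,::-1]; u=proj(s,[[.52,.161,.12]])[0].astype(int); print(u)
a=cv2.resize(f[110:260,240:410],(453,400),interpolation=cv2.INTER_CUBIC); x,y=u-[42,50]
b=cv2.resize(g[y:y+100,x:x+84],(336,400),interpolation=cv2.INTER_CUBIC); cv2.imwrite('pics/p4.png',np.hstack([a,b]))
E
```

```text
11.2333 [0.5199 0.1572 0.216 ] [1.7998e+02 3.0000e-02 1.7607e+02] 0.04060152650984753 [ 0.5 -0.7 -1.4]
[ 4.10e-03  1.24e-02  3.40e-01  1.00e-04  1.00e-04 -1.90e-03]
[387 213]
```

View pics/p4.png

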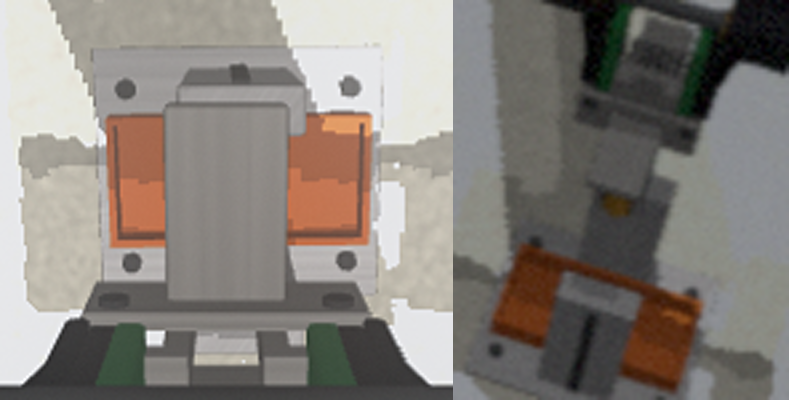

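The scene crop on the right shows the brass standoff held below the tips at (615,205). The wrist crop on the left shows the post and tray centred at about column 241, so the tongs (column 226) need a few mm of +y. I'll check that against the rest in this settled image.

```bash
python3 - <<'E'
from h import *
c=pickle.load(open('w4.pkl','rb')); print(c['obs']['tool_pos'],c['obs']['joint_velocities'].round(1))
k=lambda L:(np.array(L,float)+.5)*[170/453,150/400]-.5+[240,110]
t=at_z(c,k([(107,116),(372,114),(371,245),(110,247)]),.018); print(t.round(4),t.mean(0),np.diff(t,axis=0).round(4))
p=at_z(c,k([(178,86),(305,86)]),.092); print('post',p.round(4),p.mean(0))
e=by_depth(c,k([(225,150)]).round())[0]; q=at_z(c,k([(164,104),(288,104)]),e[2]); print('ear',e,q.round(4),q.mean(0))
E
python3 d.py 0.519 0.161 0.114 176.4
```

```text
[0.5199276  0.15717579 0.21600092] [-0.2  0.2 -0.4 -0.  -0.2  0.  -0.1]
[[0.4906 0.1121 0.018 ]
 [0.4968 0.2153 0.018 ]
 [0.5495 0.2133 0.018 ]
 [0.5432 0.1081 0.018 ]] [0.52004129 0.16223027 0.018     ] [[ 0.0062  0.1032  0.    ]
 [ 0.0527 -0.002   0.    ]
 [-0.0063 -0.1052  0.    ]]
post [[0.4753 0.1448 0.092 ]
 [0.4779 0.1838 0.092 ]] [0.47658297 0.16433414 0.092     ]
ear [0.47941559 0.15901306 0.20317312] [[0.4699 0.1482 0.2032]
 [0.4715 0.1716 0.2032]] [0.47066235 0.15986426 0.20317312]
11.3333 [0.5198 0.1577 0.2159] [1.7998e+02 2.0000e-02 1.7611e+02] 0.04088897192957527 [-1.1  0.6 -2.3]
[ 3.600e-03  1.080e-02  3.396e-01  1.000e-04  1.000e-04 -1.600e-03]
```

Call:
servo_tool([
  [[0.002, 0.017, 0.02, 0, 0, -0.0016, 0.4], [0.002, 0.017, 0.06, 0, 0, -0.0016, 0.4], [0.002, 0.017, 0.11, 0, 0, -0.0016, 0.4], [0.002, 0.017, 0.16, 0, 0, -0.0016, 0.4], [0.002, 0.017, 0.21, 0, 0, -0.0016, 0.4], [0.002, 0.017, 0.25, 0, 0, -0.0016, 0.4], [0.002, 0.017, 0.28, 0, 0, -0.0016, 0.4], [0.002, 0.017, 0.3, 0, 0, -0.0016, 0.4], [0.002, 0.017, 0.32, 0, 0, -0.0016, 0.4], [0.002, 0.017, 0.32, 0, 0, -0.0016, 0.4], [0.002, 0.017, 0.32, 0, 0, -0.0016, 0.4], [0.002, 0.017, 0.32, 0, 0, -0.0016, 0.4]],
])

```text
time_s: 12.33
tool_pos: [0.5201, 0.1635, 0.1204]
tool_rot: [180.0, 0.1, 176.4]
force: [0.4, -0.4, -1.7]
grip_width: 0.0405
grasp_force: 20.0
```

```bash
python3 d.py 0.5194 0.1629 0.1115 176.4
```

```text
12.3333 [0.5201 0.1635 0.1204] [1.7996e+02 7.0000e-02 1.7645e+02] 0.040473800517449705 [ 0.4 -0.4 -1.7]
[ 0.0022 -0.0022  0.0295  0.0002  0.0004  0.0003]
```

Call:
servo_tool([
  [[0.002, -0.002, 0.01, 0, 0, 0, 0.4], [0.002, -0.002, 0.02, 0, 0, 0, 0.4], [0.002, -0.002, 0.025, 0, 0, 0, 0.4], [0.002, -0.002, 0.029, 0, 0, 0, 0.4], [0.002, -0.002, 0.031, 0, 0, 0, 0.4], [0.002, -0.002, 0.031, 0, 0, 0, 0.4], [0.002, -0.002, 0.031, 0, 0, 0, 0.4]],
])

```text
time_s: 12.92
tool_pos: [0.5188, 0.1627, 0.1114]
tool_rot: [180.0, -0.0, 176.4]
force: [-2.4, -1.3, 5.0]
grip_width: 0.0409
grasp_force: 20.0
```

```bash
python3 d.py 0.5194 0.1629 0.1115 176.4
```

```text
12.9167 [0.5188 0.1627 0.1114] [ 1.7999e+02 -2.0000e-02  1.7645e+02] 0.04092499837037948 [-2.4 -1.3  5. ]
[-0.0019  0.0007 -0.0005  0.0001 -0.0001  0.0003]
```

Force z has gone from −1.7 to +5 N at the hung height, so the ears are seated on the posts. Letting go slowly.

Call:
servo_tool([
  [[0, 0, 0, 0, 0, 0, 0.49], [0, 0, 0, 0, 0, 0, 0.52], [0, 0, 0, 0, 0, 0, 0.55], [0, 0, 0, 0, 0, 0, 0.58], [0, 0, 0, 0, 0, 0, 0.61], [0, 0, 0, 0, 0, 0, 0.64], [0, 0, 0, 0, 0, 0, 0.68], [0, 0, 0, 0, 0, 0, 0.75], [0, 0, 0, 0, 0, 0, 0.9], [0, 0, 0, 0, 0, 0, 1], [0, 0, 0, 0, 0, 0, 1], [0, 0, 0, 0, 0, 0, 1]],
])

```text
time_s: 13.92
tool_pos: [0.5189, 0.1628, 0.1102]
tool_rot: [-180.0, 0.0, 176.4]
force: [-1.2, 0.2, -0.3]
grip_width: 0.0827
grasp_force: 0.0
```

```bash
python3 d.py 0.5194 0.1629 0.1115 176.4
```

```text
13.9167 [0.5189 0.1628 0.1102] [-180.      0.    176.45] 0.0827094516625215 [-1.2  0.2 -0.3]
[-0.0016  0.0006 -0.0042 -0.      0.      0.0003]
```

Call:
servo_tool([
  [[0, 0, -0.02, 0, 0, 0, 1], [0, 0, -0.06, 0, 0, 0, 1], [0, 0, -0.12, 0, 0, 0, 1], [0, 0, -0.19, 0, 0, 0, 1], [0, 0, -0.27, 0, 0, 0, 1], [0, 0, -0.36, 0, 0, 0, 1], [0, 0, -0.44, 0, 0, 0, 1], [0, 0, -0.5, 0, 0, 0, 1], [0, 0, -0.5, 0, 0, 0, 1], [0, 0, -0.5, 0, 0, 0, 1]],
])

```text
time_s: 14.75
tool_pos: [0.5196, 0.1629, 0.2623]
tool_rot: [179.9, 0.2, 176.4]
force: [0.3, 0.9, -0.6]
grip_width: 0.0866
grasp_force: 0.0
```

Call:
servo_tool([
  [[0, -0.1, 0, 0, 0, 0, 1], [0, -0.22, 0, 0, 0, 0, 1], [0, -0.34, 0, 0, 0, 0, 1], [0, -0.46, 0, 0, 0, 0, 1], [0, -0.56, 0, 0, 0, 0, 1], [0, -0.6, 0, 0, 0, 0, 1], [0, -0.6, 0, 0, 0, 0, 1], [0, -0.6, 0, 0, 0, 0, 1], [0, -0.6, 0, 0, 0, 0, 1], [0, -0.6, 0, 0, 0, 0, 1]],
])

```text
time_s: 15.58
tool_pos: [0.5078, -0.0145, 0.2599]
tool_rot: [180.0, -0.0, 176.7]
force: [0.0, 0.3, -0.9]
grip_width: 0.087
grasp_force: 0.0
```

```bash
python3 - <<'E'
from h import *
from cell import eyes
c=wrist(); f=c['frame'][...,::-1]; pickle.dump(c,open('w5.pkl','wb'))
def crop(c,P,w,h,s):
    u=proj(c,[P])[0].astype(int); x=int(np.clip(u[0]-w//2,0,640-w)); y=int(np.clip(u[1]-h//2,0,400-h)); print(u,x,y)
    return cv2.resize(c['frame'][y:y+h,x:x+w,::-1],(w*s,h*s),interpolation=cv2.INTER_CUBIC)
s=eyes.read_camera('scene'); t=eyes.read_camera('top')
a=np.hstack([crop(c,[.52,.162,.05],130,100,3),crop(s,[.52,.162,.07],130,100,3)])
b=np.hstack([crop(t,[.52,.162,.05],130,90,3),crop(t,[.48,-.21,.05],130,90,3)])
cv2.imwrite('pics/p5.png',np.clip(np.vstack([a,b])*1.3,0,255).astype('uint8'))
E
```

```text
[485 178] 420 128
[384 227] 319 177
[248 220] 183 175
[469 249] 404 204
```

View pics/p5.png

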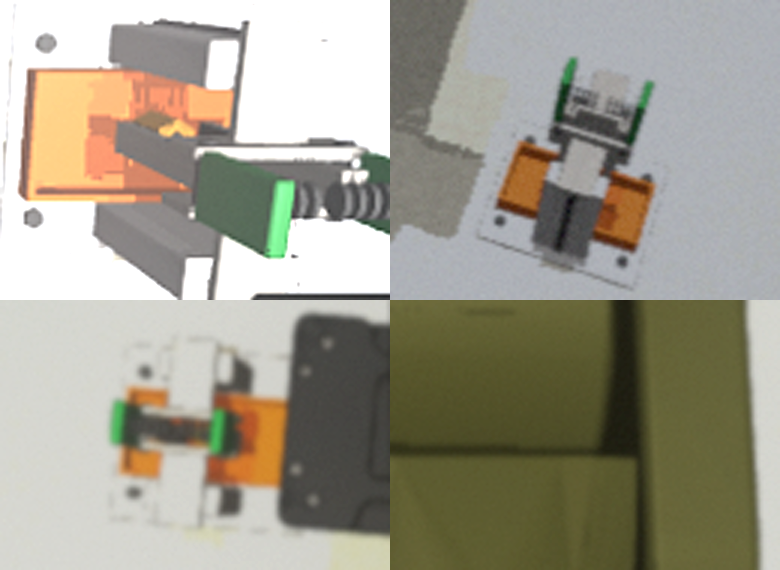

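The pictures show the tongs hanging open and upright on both posts, with the brass standoff in the orange tray behind the leg at about (170,125). The gripper is clear of everything, so I'm handing in.

```bash
python3 -c "
from cell import env; print(env.sign_off())"
```

```text
the job is handed in; nothing more can be done
None
```

The job is handed in at about 16 s: the brass standoff is in the orange tray and the tongs hang open and upright in the rest; the black standoff was never touched, though the arm hid the block in the last picture.

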